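Stack the full tub under the wire shelf and press the lid home

ROBOT

A 7-joint arm with a two-finger parallel gripper is mounted at the origin on the work surface. World frame = base frame: x ahead of the robot, y to its left, z up, the work surface at z = 0. Lengths are in m, angles in degrees, forces in N, time in s.
With the tool pointing down it reaches from about 0.425 to 0.875 m from the base axis. Payload 4.7 kg.
Tool frame: the origin (TCP) lies at the very end of the fingers, on their centre line; the grasp point (between the pads) lies env.grip_point_offset behind it (env.grip_point_offset is the distance from the TCP to the grasp point, in m); z points along the fingers, y is the direction in which the jaws open and shut (so a half turn about z gives the same grasp; the last joint's range is limited). The gripper opens to 87 mm and grips with 3 to 60 N. Pads are 19 mm wide; open, the fingers measure 117 mm over their backs; the gripper's body (75 mm by 190 mm) begins 51 mm behind the grasp point.
Start: joints at [75.522, 18.392, -4.016, 83.108, 1.295, 78.541, -3.26], TCP at [0.171, -0.627, 0.223] pointing down, gripper open.
Joint ranges: [-163.93, 163.93], [-17.29, 119.83], [-79.2, 71.16], [3.27, 140.29], [-89.18, 269.18], [5.43, 117.66], [-154.24, 154.24]. Speed limits (degrees/s): [147.25, 147.25, 180, 180, 180, 180, 180].

INTERFACE

Orientations are given as [roll, pitch, yaw] about the fixed x, y, z axes, in that order (R = Rz(yaw) Ry(pitch) Rx(roll)).
In Python, from cell import env gives the robot as it stands.
- The arm moves only by the tool send_rows, never from a script. Its argument "plan" is a list of rows, each a list of 7 numbers: the finger opening in mm, from 0 to 87, then the shift along the tool's x, y, z in mm, then the turn, a rotation vector about the tool's x, y, z in rad. A call has 1 to 12 rows; each row shifts and turns the commanded pose from where the row before left it, along the tool's axes as they then stand; what a row does not reach is not made up. A row lasts 1/10 s, in which the tool goes at most 50 mm and 8.59 degrees, less where a joint would pass 70% of its speed; a pose out of reach is approached as far as the arm can. A call is refused whole if a number of a shift passes 50 or a number of a turn 0.15, either way. A call with a gripper value outside its range is refused whole. The fingers move at their own pace and stop on an object; "grip_force" is the grip in N (left out, the last holds). Time passes only in rows, so rows that do not move let the fingers close. It gives the time, the measured TCP pose, the force and the opening at its end, in the units of the state.
- env.get_obs(): the state, without advancing time (a new reading comes with each control period).
- env.read_camera(name): name is "scene" or "top"; returns the picture (420x560x3 uint8, red, green, blue); there is no depth.
- env.get_calibration(name): a dict with "fx", "fy", "cx", "cy" (pixels), "extrinsics" (4x4, takes a point from camera to world coordinates). Camera axes: x right, y down, z forward; pixel columns grow to the right and rows downward; lengths in m; the calibration is good to about 2 mm. A picture is of the moment at which its call begins. get_calibration takes no time and is no camera call.
- env.sign_off(): hands the job in, once; it reports no verdict.
Trained networks look in the newest picture that a camera, given by its name, has taken for a name from the list of things; names that differ only in an ending like _2 or _b are one class to them, and where a whole thing is asked for, a point or a joint stands for the part that bears it (a point fixed in the world has none). Each returns a list of dicts, best first, with "confidence" (0 to 1); they miss things now and then, are a little off and sometimes report something else, mostly with a low value. They report only what shows in the picture. A call takes as long as a camera call.
- env.regions_of(camera, query): "region" (420x560 bool, what is visible of it) and "rect" ([left, top, right, bottom] in pixels, round what is visible of it).
The state is a dict: "time_s": time; "qpos": joint angles; "joint_velocities": joint speeds; "effort": joint torques, N m; "tool_pos": TCP position; "tool_rot": TCP orientation; "force": force on the tool from outside, world axes, zero at the start; "wrist_torque": the same for the moment, N m; "grip_width": finger opening in m.
Only numpy, scipy, OpenCV 4.12 (cv2) and the standard library are available. Lean on these libraries where they do the work, as an engineer would, in place of code of your own. Each camera call takes 0.05 s, during which the arm holds its last target. There are 200 camera calls.

TASK

Carry the orange-lidded tub by its bar, keeping it level because it is full, and stack it gently on the blue-lidded tub under the wire shelf, so that all four feet stand in the corner recesses of the blue lid and the blue lid is pressed fully down on its tub. Do not bump the shelf, shove the lower tub out of its place or disturb the other things on the bench.

Things in the scene. Friction and masses are not known exactly. Their poses are not given: they have to be found in the camera images.
- upper_tub: Tub to be stacked: pale grey box, closed orange lid (158 x 118 mm), black bar on top, 0.55 kg +-40 %. Origin: centre, level with the soles of its feet; x along its long side, z up. Four black feet 20 x 20 mm at x = +-60, y = +-40 mm, 10 mm tall, edges rounded 2 mm. Box 150 x 110 mm, from 10 to 75 mm above the origin; lid top at 87 mm. Same after half a turn
- handle (a point): centre of the upper tub's black bar, 121 mm above the tub's origin: 90 mm long along the tub's x, 16 mm thick (y), 16 mm tall; 26 mm free below it, over the lid, between two posts at x = +-40 mm. The tub's mass is centred below it, so it hangs level when lifted here
- lower_tub: Tub to be stacked on: pale grey box 132 x 110 mm, 60 mm high, blue lid 158 x 118 mm, standing loose on the bench under the front edge of the wire shelf, 2.2 kg. Origin: centre of its underside; x along its long side, pointing in below the shelf, z up. Its lid sits off-centre by anything up to 9 mm along +-x; this pose does not tell where the lid sits: see or feel for it
- lid (a joint): how far the blue lid is pressed down, m: starts at 0 to 0.003, home at 0.008; slides on a stiff seal, stays where left, needs about 16 N in all from above (more than the upper tub weighs), and about 12 N to shift along x. Lid top is 80 mm above the bench at 0, 72 at home; 4 dark corner recesses, 24 x 24 mm, 8 mm deep, centred at x = +-60, y = +-40 mm from the lid's own centre
- shelf: overhead wire shelf fixed to the bench, 440 mm wide (y), 200 mm deep, open in front and behind, on two posts at x = +197, y = +-220 mm. Origin on the bench straight below the middle of its front edge; x points in below the shelf, away from the robot. Two small open boxes stand on its ends
- shelf_edge (a point): middle of the shelf's front edge, at the height of its underside, 295 mm above the bench; the shelf extends from here to +x
- tumbler_a: upturned glass tumbler, 74 mm wide, 92 mm high, beside the lower tub; origin centre of its underside
- tumbler_b: a second upturned tumbler like tumbler_a, on the other side
- bowl: white bowl, 130 mm wide, 55 mm high, origin centre of its underside
- sauce_bottle: red sauce bottle, 60 mm wide, 150 mm high, origin centre of its underside
- spice_jar: amber jar, 70 mm wide, 100 mm high, origin centre of its underside
- spoon: steel serving spoon lying across the bench in front of the lower tub, origin under its middle

How it is judged (in metres and radians):
At the end, for the whole second after the job is handed in: Upper tub at rest, level, its feet in the blue lid's recesses (soles 61 to 67 mm above the lower tub's underside, centre within 14.5 mm of the lower tub's, within 0.08 rad of its long axis, either way round); lid joint above 6.8 mm; lower tub upright and within 30 mm of its start (horizontal distance between upper_tub and lower_tub below 0.0145 m and z of upper_tub in the frame of lower_tub between 0.061 and 0.067 m and angle between the x axis of upper_tub and the x axis of lower_tub, either way round below 0.08 rad and angle between each of upper_tub, lower_tub's own z axis and vertical below 0.04 rad and value of joint lid above 0.0068 m and distance of lower_tub from where it was at the start of the episode below 0.03 m and linear speed of upper_tub below 0.01 m/s and angular speed of upper_tub below 0.05 rad/s); the robot touches nothing.
It fails at once if the upper tub is tipped more than 0.4 rad (23 degrees) (angle between upper_tub's own z axis and vertical above 0.4 rad).
It fails at once if the upper tub is slammed or forced onto the lower one (over 50 N) (contact force between upper_tub and lower_tub above 50 N).
It fails at once if the shelf is bumped by the robot or the tub (over 5 N) (contact force between any of the arm, the fingers, upper_tub and shelf above 5 N).
It fails at once if the lower tub is shoved more than 40 mm (distance of lower_tub from where it was at the start of the episode above 0.04 m).
It fails at once if a glass, the bowl, bottle, jar or spoon is moved more than 30 mm (distance of any of tumbler_a, tumbler_b, bowl, sauce_bottle, spice_jar, spoon from where it was at the start of the episode above 0.03 m).
It also fails if it takes over 72 s, if anything falls off the work surface, if the arm or the gripper's body presses on something with over 40 N, if the wrist force passes 120 N, or if a joint passes its speed limit or range.

## Working session

There is one attempt and no reset: what is moved stays moved. The work goes in short steps, Python scripts to look and compute and a tool call to move; the robot and the scene stay as the last step left them, time stands still between calls to the robot, and variables do not carry over. Pictures are saved under pics/ and viewed, about 8 in all and at most 12, crops included, and the job is handed in when it is done.

Besides the shell and the picture viewer there is one more tool, called after ">>>" as name([rows], argument=value, ...), one row to a line, values as JSON. send_rows: Moves the arm, as the interface text tells. Its arguments: {"type":"object","properties":{"plan":{"type":"array"},"grip_force":{"type":"number"}},"required":["plan"]}

```bash
mkdir -p pics; ls
python3 - <<'E'
from cell import env
import cv2,numpy as np
o=env.get_obs();print({k:np.round(v,4).tolist() for k,v in o.items()}, env.grip_point_offset)
for c in ("scene","top"):
    cv2.imwrite(f"pics/{c}0.png",env.read_camera(c)[:,:,::-1])
    k=env.get_calibration(c);print(c,k['fx'],k['fy'],k['cx'],k['cy'],np.round(k['extrinsics'],4).tolist())
    for q in ("upper_tub","handle","lower_tub","lid","tumbler_a","spoon","shelf"):
        print(q,[(round(r['confidence'],2),list(map(int,r['rect'])),int(r['region'].sum())) for r in env.regions_of(c,q)])
E
```

```text
pics
{'time_s': 0.0, 'qpos': [75.5217, 18.4394, -4.0134, 83.1747, 1.2959, 78.5407, -3.2599], 'joint_velocities': [-0.0108, 0.0482, 0.0492, -0.0367, -0.0076, 0.0784, 0.0323], 'effort': [0.0003, -49.129, -0.4038, -31.2531, -0.0638, 0.0438, 0.0002], 'tool_pos': [0.1711, -0.6265, 0.2215], 'tool_rot': [-179.8905, 0.0073, 15.2862], 'force': [-0.4392, 0.2781, 0.1759], 'wrist_torque': [-0.0516, -0.0326, 0.0015], 'grip_width': 0.0869} 0.0187
scene 431.0099512092945 431.0099512092945 282.5520496222403 211.16428871070724 [[-0.9797, -0.1606, 0.1198, 0.4506], [-0.2004, 0.7825, -0.5895, 0.6936], [0.0009, -0.6015, -0.7989, 1.1465], [0.0, 0.0, 0.0, 1.0]]
upper_tub [(0.62, [293, 155, 348, 205], 1923)]
handle [(0.71, [293, 152, 346, 198], 1895)]
lower_tub [(0.72, [232, 219, 290, 273], 2114)]
lid [(0.96, [234, 219, 291, 268], 1793)]
tumbler_a [(0.77, [203, 277, 234, 311], 796), (0.77, [244, 195, 265, 223], 423)]
spoon [(0.8, [301, 247, 358, 284], 348)]
shelf [(0.73, [143, 112, 277, 314], 8618)]
top 462.4999698659179 462.4999698659179 285.5124125701746 209.1256734037956 [[0.0188, -0.9957, 0.0906, 0.4805], [-0.9997, -0.02, -0.0126, 0.0107], [0.0144, -0.0903, -0.9958, 1.5821], [0.0, 0.0, 0.0, 1.0]]
upper_tub [(0.56, [349, 217, 391, 267], 1814)]
handle [(0.6, [347, 216, 393, 268], 1855)]
lower_tub [(0.98, [262, 171, 298, 223], 1388)]
lid [(0.57, [258, 175, 296, 228], 1570), (0.44, [345, 215, 390, 266], 1901)]
tumbler_a [(0.88, [304, 169, 328, 199], 357), (0.73, [213, 164, 231, 186], 135)]
spoon [(0.59, [254, 237, 288, 290], 314)]
shelf [(0.74, [179, 111, 353, 196], 6954), (0.27, [346, 216, 392, 269], 1863)]
```

Run:
```python
import cv2
a=cv2.imread("pics/scene0.png")[100:340,120:420];b=cv2.imread("pics/top0.png")[100:320,170:430]
cv2.imwrite("pics/s1.png",cv2.resize(a,None,fx=2.6,fy=2.45,interpolation=cv2.INTER_CUBIC))
cv2.imwrite("pics/t1.png",cv2.resize(b,None,fx=2.7,fy=2.7,interpolation=cv2.INTER_CUBIC))
```

```text
(no output)
```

View pics/s1.png

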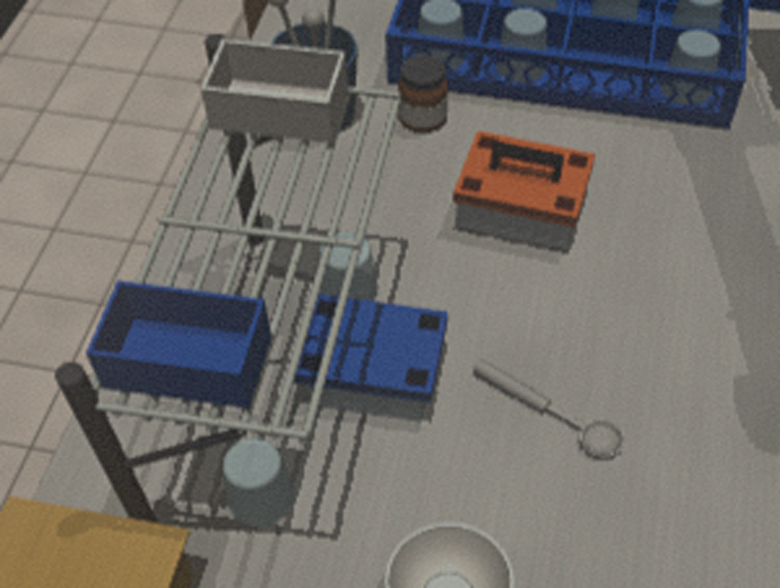

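View pics/t1.png

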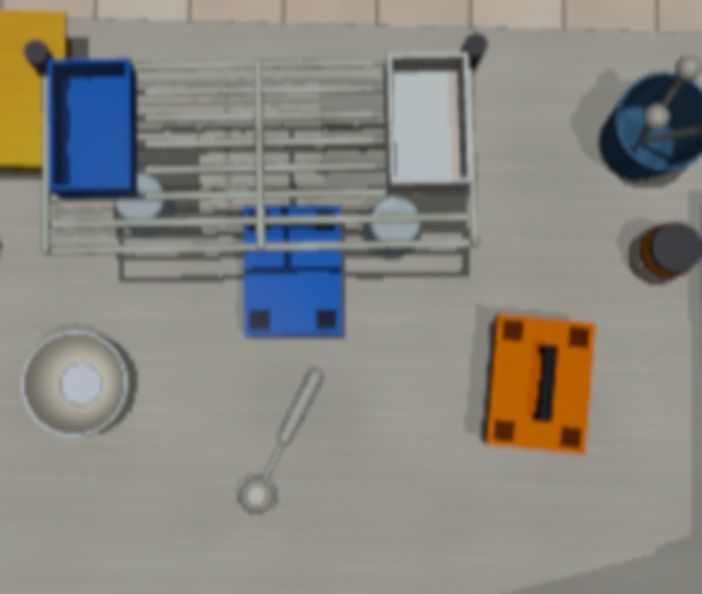

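The pictures show the orange tub at about top px (370,242), clear of other things. The blue lid at about (278,200) has only its front recesses fully in view, since the shelf wires cross it. The spoon lies in front of the lid, with tumblers on either side. Next I'll rectify both views to measure them.

```bash
cat > h.py <<'E'
from cell import env
import cv2,numpy as np
def rect(img,cam,z,x0,y0,n=300,s=1000.):
    """rectified picture of plane z: column=(x-x0)*s, row=(y-y0)*s"""
    k=env.get_calibration(cam);K=np.array([[k['fx'],0,k['cx']],[0,k['fy'],k['cy']],[0,0,1]])
    T=np.linalg.inv(k['extrinsics'])
    H=K@np.c_[T[:3,0],T[:3,1],T[:3,2]*z+T[:3,3]]@np.array([[1/s,0,x0],[0,1/s,y0],[0,0,1]])
    return cv2.warpPerspective(img,H,(n,n),flags=cv2.INTER_CUBIC|cv2.WARP_INVERSE_MAP)
def unproj(cam,u,v,z):
    k=env.get_calibration(cam);E=k['extrinsics']
    d=E[:3,:3]@[(u-k['cx'])/k['fx'],(v-k['cy'])/k['fy'],1]
    return E[:3,3]+d*(z-E[2,3])/d[2]
def blobs(m,x0,y0,amin,s=1000.):
    c,_=cv2.findContours(m.astype('uint8'),cv2.RETR_EXTERNAL,cv2.CHAIN_APPROX_NONE)
    out=[]
    for k in c:
        if cv2.contourArea(k)<amin: continue
        (cx,cy),(w,h),a=cv2.minAreaRect(k)
        out.append([round(v,4) for v in (x0+cx/s,y0+cy/s,w/s,h/s)]+[round(a,1),int(cv2.contourArea(k))])
    return out
E
python3 - <<'E'
from h import *
P={c:cv2.imread(f"pics/{c}0.png") for c in("scene","top")}
R=[]
for c in P:
    for name,z,u,v in(("orange",.087,370,242),("blue",.0785,278,200)):
        x,y,_=unproj("top",u,v,z);x0,y0=x-.15,y-.15
        r=rect(P[c],c,z,x0,y0);R.append(r)
        hsv=cv2.cvtColor(r,cv2.COLOR_BGR2HSV);H,S,V=cv2.split(hsv)
        m=((H<16)|(H>172))&(S>130) if name=="orange" else (H>100)&(H<125)&(S>120)
        m=m&(V>(60 if name=="blue" else 110))
        print(c,name,"lid",blobs(m,x0,y0,3000)," x0,y0",round(x0,4),round(y0,4))
        dark=(V<(70))
        print("   dark",blobs(dark,x0,y0,150))
cv2.imwrite("pics/r1.png",np.vstack([np.hstack(R[:2]),np.hstack(R[2:])]))
from h import unproj
for c,q in(("top","shelf"),("scene","spoon"),("top","spoon"),("top","tumbler_a"),("scene","tumbler_a")):
    env.read_camera(c)
    for r in env.regions_of(c,q)[:2]:
        ys,xs=np.nonzero(r['region']);z={"shelf":.3,"spoon":.01,"tumbler_a":.092}[q]
        W=np.array([unproj(c,a,b,z) for a,b in zip(xs,ys)]);print(c,q,round(r['confidence'],2),W.min(0).round(3),W.max(0).round(3),W.mean(0).round(3))
E
```

```text
scene orange lid [[np.float64(0.5165), np.float64(-0.2806), 0.1189, 0.1577, 85.4, 18122]]  x0,y0 0.3653 -0.4334
   dark [[np.float64(0.5341), np.float64(-0.2141), 0.0121, 0.1275, 85.5, 749], [np.float64(0.4604), np.float64(-0.2379), 0.0161, 0.0188, 85.9, 223], [np.float64(0.5799), np.float64(-0.2473), 0.015, 0.0196, 85.6, 233], [np.float64(0.4539), np.float64(-0.3174), 0.0154, 0.0193, 85.2, 223], [np.float64(0.5284), np.float64(-0.303), 0.052, 0.1144, 83.5, 2679], [np.float64(0.6478), np.float64(-0.3449), 0.0453, 0.0156, 45.0, 294], [np.float64(0.5171), np.float64(-0.4243), 0.3035, 0.0517, 7.3, 4620]]
scene blue lid [[np.float64(0.6086), np.float64(0.0186), 0.0779, 0.1174, 1.5, 8669]]  x0,y0 0.4968 -0.1332
   dark [[np.float64(0.6261), np.float64(0.0884), 0.1269, 0.0416, 12.9, 1339], [np.float64(0.5878), np.float64(0.0573), 0.021, 0.022, 90.0, 401], [np.float64(0.7085), np.float64(0.0894), 0.0241, 0.0886, 2.3, 1074], [np.float64(0.7763), np.float64(0.0698), 0.039, 0.16, 0.0, 3256], [np.float64(0.7113), np.float64(-0.0183), 0.0205, 0.0271, 4.1, 402], [np.float64(0.5898), np.float64(-0
[... 184 characters left out ...]
5]]  x0,y0 0.3653 -0.4334
   dark [[np.float64(0.5173), np.float64(-0.288), 0.0192, 0.087, 85.7, 1273], [np.float64(0.6538), np.float64(-0.4129), 0.041, 0.021, 90.0, 472]]
top blue lid [[np.float64(0.6203), np.float64(0.0162), 0.1032, 0.1187, 1.6, 11781]]  x0,y0 0.4968 -0.1332
   dark [[np.float64(0.5873), np.float64(0.0553), 0.015, 0.013, 90.0, 184], [np.float64(0.5893), np.float64(-0.0247), 0.017, 0.015, 90.0, 241], [np.float64(0.7498), np.float64(-0.1157), 0.035, 0.006, 90.0, 154]]Traceback (most recent call last):
  File "<stdin>", line 20, in <module>
  File "h.py", line 10, in unproj
    k=env.get_calibration(cam);E=k['extrinsics']
ValueError: time passes only in moves, steps and waits
```

View pics/r1.png

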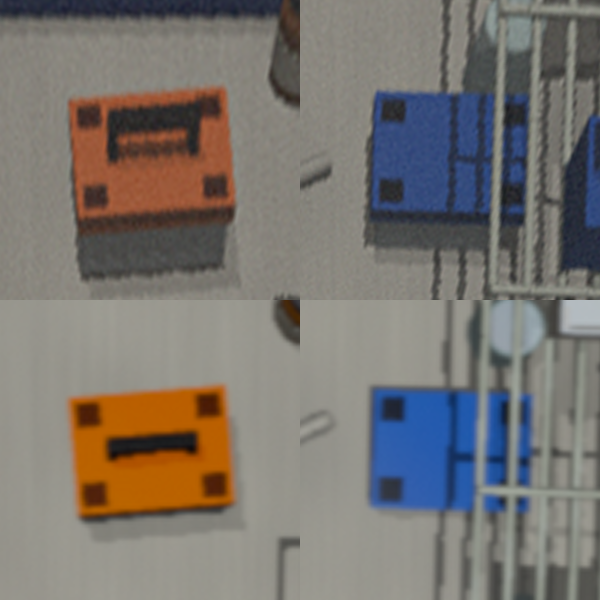

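>>> send_rows([
  [87, 0, 0, -40, 0, 0, 0],
  [87, 0, 0, -40, 0, 0, 0],
  [87, 0, 0, -40, 0, 0, 0],
  [87, 0, 0, 0, 0, 0, 0.115],
  [87, 0, 0, 0, 0, 0, 0.115],
  [87, 0, 0, 0, 0, 0, 0.115],
  [87, 40, 0, 0, 0, 0.145, 0],
  [87, 20, 0, 0, 0, 0.145, 0],
  [87, 0, 0, 0, 0, 0.145, 0],
  [87, 0, 0, 0, 0, 0.145, 0],
  [87, 0, 0, 0, 0, 0.145, 0],
  [87, 0, 0, 0, 0, 0.145, 0],
])

```text
time_s: 2.1
tool_pos: [0.2298, -0.6324, 0.347]
tool_rot: [179.7, -50.2, -4.4]
force: [1.4, 0.8, -0.8]
grip_width: 0.0868
```

```bash
cat >> h.py <<'E'
from scipy.spatial.transform import Rotation as Ro
def to(p,psi,th=50,grip=True):
    """tool-axis shift (mm) from measured pose to grasp point p, and turn (rotvec) to yaw psi, tilt th"""
    o=env.get_obs();R=Ro.from_euler('xyz',o['tool_rot'],degrees=True);t=np.array(o['tool_pos'])
    T=Ro.from_euler('xyz',[180,-th,psi],degrees=True)
    q=np.array(p)+(T.apply([0,0,env.grip_point_offset]) if grip else 0)
    print("shift",(R.inv().apply(q-t)*1000).round(1),"in new axes",(T.inv().apply(q-t)*1000).round(1),"turn",(R.inv()*T).as_rotvec().round(4),
      "world d",((q-t)*1000).round(1),"F",np.round(o['force'],1),"W",o['grip_width'])
E
python3 -c "
from h import *
to((.5165,-.2815,.24),-4.5)"
```

```text
shift [  83.9 -373.3  284.1] in new axes [  84.1 -372.3  285.3] turn [ 0.0039 -0.0026  0.0014] world d [ 301.   349.8 -119. ] F [ 1.4  0.8 -0.8] W 0.08677221188526088
```

>>> send_rows([
  [87, 7, -31.1, 23.7, 0, 0, 0],
  [87, 7, -31.1, 23.7, 0, 0, 0],
  [87, 7, -31.1, 23.7, 0, 0, 0],
  [87, 7, -31.1, 23.7, 0, 0, 0],
  [87, 7, -31.1, 23.7, 0, 0, 0],
  [87, 7, -31.1, 23.7, 0, 0, 0],
  [87, 7, -31.1, 23.7, 0, 0, 0],
  [87, 7, -31.1, 23.7, 0, 0, 0],
  [87, 7, -31.1, 23.7, 0, 0, 0],
  [87, 7, -31.1, 23.7, 0, 0, 0],
  [87, 7, -31.1, 23.7, 0, 0, 0],
  [87, 7, -31.1, 23.7, 0, 0, 0],
])

```text
time_s: 3.3
tool_pos: [0.5315, -0.2796, 0.2262]
tool_rot: [179.9, -49.9, -4.4]
force: [1.4, 0.2, 0.8]
grip_width: 0.0866
```

```bash
python3 -c "
from h import *
to((.5165,-.2815,.121),-4.5)"
```

```text
shift [-90.    2.9  75.2] in new axes [-90.2   3.   75. ] turn [0.0008 0.0025 0.0012] world d [  -0.7   -3.  -117.3] F [1.4 0.2 0.8] W 0.08659452641113985
```

>>> send_rows([
  [87, -12.9, 0.4, 10.7, 0, 0, 0],
  [87, -12.9, 0.4, 10.7, 0, 0, 0],
  [87, -12.9, 0.4, 10.7, 0, 0, 0],
  [87, -12.9, 0.4, 10.7, 0, 0, 0],
  [87, -12.9, 0.4, 10.7, 0, 0, 0],
  [87, -12.9, 0.4, 10.7, 0, 0, 0],
  [87, -12.6, 0.6, 10.8, 0, 0, 0],
  [87, 0, 0, 0, 0, 0, 0],
])

```text
time_s: 4.1
tool_pos: [0.5289, -0.2829, 0.1068]
tool_rot: [-179.7, -49.7, -4.7]
force: [0.1, 0.3, 0.7]
grip_width: 0.087
```

Run:
```python
from h import *
to((.5165,-.2815,.121),-4.5)
i=env.read_camera("scene")
cv2.imwrite("pics/g.png",cv2.resize(i[100:260,230:420,::-1],None,fx=3.5,fy=3.5,interpolation=cv2.INTER_CUBIC))
```

```text
shift [ 2.8 -0.4  0. ] in new axes [ 2.8 -0.4  0.1] turn [-0.002   0.0053 -0.0022] world d [1.9 0.2 2.1] F [0.1 0.3 0.7] W 0.08699061539097024
```

View pics/g.png

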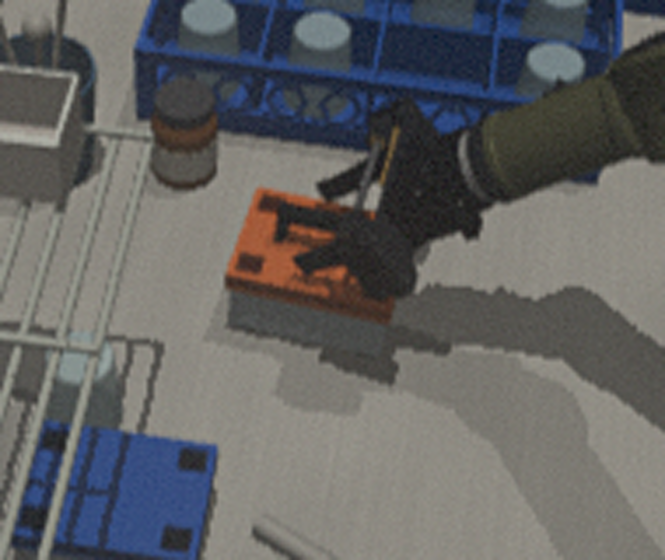

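The fingers straddle the black bar (around 310,230 in the crop) with nothing else near. I'll close now.

>>> send_rows([
  [87, 2.6, -0.3, 0, 0, 0, 0],
  [0, 0, 0, 0, 0, 0, 0],
  [0, 0, 0, 0, 0, 0, 0],
  [0, 0, 0, 0, 0, 0, 0],
  [0, 0, 0, 0, 0, 0, 0],
  [0, 0, 0, 0, 0, 0, 0],
  [0, 0, 0, 0, 0, 0, 0],
  [0, 0, 0, 0, 0, 0, 0],
  [0, 0, 0, 0, 0, 0, 0],
  [0, 0, 0, 0, 0, 0, 0],
], grip_force=50)

```text
time_s: 5.15
tool_pos: [0.5316, -0.2836, 0.111]
tool_rot: [-180.0, -49.8, -4.5]
force: [-0.2, 0.6, -0.1]
grip_width: 0.023
```

```bash
python3 -c "
from h import *
to((.5165,-.2815,.121),-4.5)"
```

```text
shift [-2.1 -0.9  0.7] in new axes [-2.1 -0.9  0.7] turn [-0.0003  0.0027  0.0002] world d [-0.8  1.  -2.1] F [-0.2  0.6 -0.1] W 0.023000134778593247
```

>>> send_rows([
  [0, 0, 0, 0, 0, 0, 0],
  [0, 0, 0, 0, 0, 0, 0],
  [0, 0, 0, 0, 0, 0, 0],
  [0, 0, 0, 0, 0, 0, 0],
])

```text
time_s: 5.55
tool_pos: [0.5316, -0.283, 0.1109]
tool_rot: [-180.0, -49.8, -4.4]
force: [0.8, 1.6, -0.7]
grip_width: 0.0155
```

```bash
python3 -c "
from h import *
to((.5165,-.2815,.121),-4.5)"
```

```text
shift [-2.  -0.4  0.6] in new axes [-2.  -0.4  0.6] turn [-0.0012  0.0028  0.0006] world d [-0.8  0.4 -1.9] F [ 0.8  1.6 -0.7] W 0.015544776706887725
```

>>> send_rows([
  [0, 1.5, 0, -1.3, 0, 0, 0],
  [0, 3, 0, -2.6, 0, 0, 0],
  [0, 5, 0, -4.2, 0, 0, 0],
  [0, 7, 0, -5.9, 0, 0, 0],
  [0, 9, 0, -7.6, 0, 0, 0],
  [0, 11, 0, -9.2, 0, 0, 0],
  [0, 12, 0, -10.1, 0, 0, 0],
  [0, 11, 0, -9.2, 0, 0, 0],
  [0, 9, 0, -7.6, 0, 0, 0],
  [0, 7, 0, -5.9, 0, 0, 0],
  [0, 5, 0, -4.2, 0, 0, 0],
  [0, 3, 0, -2.5, 0, 0, 0],
])

```text
time_s: 6.75
tool_pos: [0.5313, -0.2836, 0.2202]
tool_rot: [180.0, -49.8, -4.5]
force: [0.1, -0.4, -6.0]
grip_width: 0.0158
```

>>> send_rows([
  [0, 0, 0, 0, 0, 0, 0],
  [0, 0, 0, 0, 0, 0, 0],
  [0, 0, 0, 0, 0, 0, 0],
])

```text
time_s: 7.05
tool_pos: [0.5314, -0.2833, 0.2194]
tool_rot: [-179.9, -49.8, -4.5]
force: [0.1, 0.3, -5.2]
grip_width: 0.0153
```

Run:
```python
from h import *
to((.52,.0185,.231),1.5)
print(env.get_obs()['tool_pos'],env.get_obs()['wrist_torque'])
i=env.read_camera("scene")
cv2.imwrite("pics/l.png",cv2.resize(i[80:260,230:420,::-1],None,fx=3.2,fy=3.2,interpolation=cv2.INTER_CUBIC))
```

```text
shift [ -13.8 -301.5  -15.3] in new axes [   6.6 -302.     8.6] turn [ 0.0792  0.0036 -0.0678] world d [  2.9 302.2  -0.4] F [ 0.1  0.3 -5.2] W 0.015325365925462913
[ 0.53137913 -0.28331746  0.2194073 ] [0.10442793 1.76198673 0.01624739]
```

View pics/l.png

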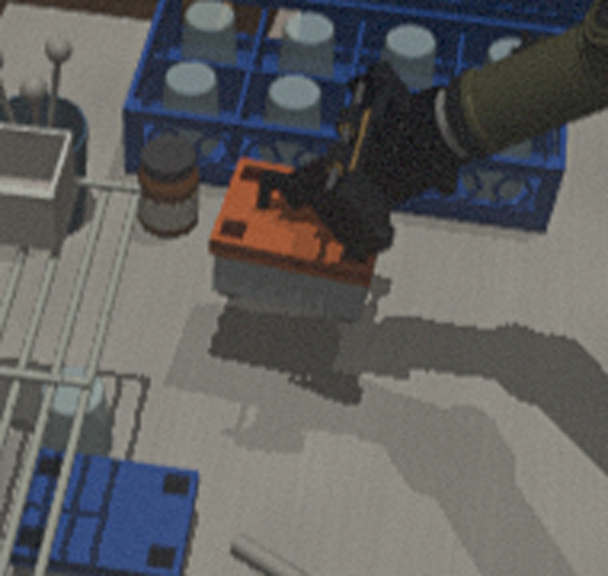

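The tub is lifted, hangs level over (300,250) in the crop, and weighs about 5.3 N. I'll carry it across in front of the shelf.

>>> send_rows([
  [0, 0, 0, 0, 0.04, 0.002, -0.034],
  [0, 0, 0, 0, 0.04, 0.002, -0.034],
  [0, 0.5, -14, 0.8, 0, 0, 0],
  [0, 0.8, -28, 1, 0, 0, 0],
  [0, 0.8, -38, 1, 0, 0, 0],
  [0, 0.8, -46, 1, 0, 0, 0],
  [0, 0.8, -50, 1, 0, 0, 0],
  [0, 0.8, -46, 1, 0, 0, 0],
  [0, 0.8, -38, 1, 0, 0, 0],
  [0, 0.8, -28, 1, 0, 0, 0],
  [0, 0.5, -14, 0.8, 0, 0, 0],
  [0, 0, 0, 0, 0, 0, 0],
])

```text
time_s: 8.3
tool_pos: [0.5696, -0.0691, 0.1949]
tool_rot: [-179.3, -49.2, 2.0]
force: [0.4, -0.6, -5.2]
grip_width: 0.016
```

>>> send_rows([
  [0, 0, 0, 0, 0, 0, 0],
  [0, 0, 0, 0, 0, 0, 0],
  [0, 0, 0, 0, 0, 0, 0],
])

```text
time_s: 8.6
tool_pos: [0.57, -0.075, 0.1964]
tool_rot: [-179.4, -49.3, 1.6]
force: [0.1, 0.1, -5.1]
grip_width: 0.0157
```

Run:
```python
from h import *
to((.58,.0179,.220),1.5)
print(env.get_obs()['tool_pos'],env.get_obs()['tool_rot'])
R=[]
for c in("top","scene"):
    p=env.read_camera(c)[:,:,::-1].copy();cv2.imwrite(f"pics/{c}_c.png",p)
    z=.231-.123+.087; x0,y0=.37,-.13
    r=rect(p,c,z,x0,y0);R.append(r);H,S,V=cv2.split(cv2.cvtColor(r,cv2.COLOR_BGR2HSV))
    print(c,blobs(((H<16)|(H>172))&(S>130)&(V>110),x0,y0,1500))
    z=.0785;x0,y0=.4968,-.1332;r=rect(p,c,z,x0,y0);R.append(r)
cv2.imwrite("pics/c.png",np.vstack([np.hstack(R[:2]),np.hstack(R[2:])]))
```

```text
shift [ 26.3 -92.5  13.9] in new axes [ 26.1 -92.6  13.1] turn [-0.0119  0.0119  0.001 ] world d [24.4 93.3 11.5] F [ 0.1  0.1 -5.1] W 0.01567233604419366
[ 0.56996258 -0.07504035  0.19643258] [-179.3917753   -49.31709427    1.59709703]
top [[0.5815, -0.0735, 0.1017, 0.115, 1.2, 2413]]
scene [[0.5783, -0.0565, 0.1019, 0.1146, 2.4, 6369]]
```

View pics/c.png

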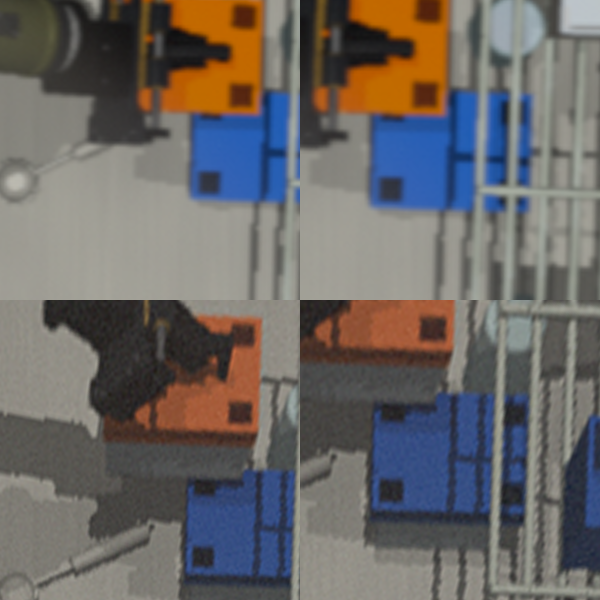

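Part of the move was cut by the joint speed limits. The tub is short in y and a bit low, but it touches nothing: the blue lid hasn't moved and the force is unchanged. I'll raise it first, then finish the sideways move more slowly.

>>> send_rows([
  [0, 5, 0, -4.2, 0, 0, 0],
  [0, 6, 0, -5, 0, 0, 0],
  [0, 6, 0, -5, 0, 0, 0],
  [0, 3, 0, -2, 0, 0, 0],
  [0, 0, -8, 0, -0.006, 0.006, 0],
  [0, 0, -14, 0, -0.006, 0.006, 0],
  [0, 0, -16, 0, 0, 0, 0],
  [0, 0, -16, 0, 0, 0, 0],
  [0, 0, -16, 0, 0, 0, 0],
  [0, 0, -14, 0, 0, 0, 0],
  [0, 0, -8, 0, 0, 0, 0],
  [0, 0, 0, 0, 0, 0, 0],
])

```text
time_s: 9.9
tool_pos: [0.5904, 0.0146, 0.2091]
tool_rot: [-179.8, -49.7, 1.9]
force: [-0.1, 0.8, -5.3]
grip_width: 0.0155
```

Run:
```python
from h import *
to((.6494,.0179,.218),1.5)
```

```text
shift [45.1 -1.  57.9] in new axes [44.8 -1.8 58.2] turn [-0.0098  0.006   0.005 ] world d [73.3  3.7 -3.1] F [-0.1  0.8 -5.3] W 0.015548156132743164
```

>>> send_rows([
  [0, 3, 0, 4, -0.005, 0.003, 0.003],
  [0, 5, 0, 6, -0.005, 0.003, 0.002],
  [0, 6, -0.2, 8, 0, 0, 0],
  [0, 6, -0.2, 8, 0, 0, 0],
  [0, 6, -0.2, 8, 0, 0, 0],
  [0, 6, -0.2, 8, 0, 0, 0],
  [0, 5.8, -0.2, 7.2, 0, 0, 0],
  [0, 4, 0, 5, 0, 0, 0],
  [0, 2.5, 0, 3.2, 0, 0, 0],
  [0, 0, 0, 0, 0, 0, 0],
  [0, 0, 0, 0, 0, 0, 0],
])

```text
time_s: 11.0
tool_pos: [0.6628, 0.0156, 0.206]
tool_rot: [-180.0, -50.0, 1.3]
force: [-0.2, -0.4, -4.1]
grip_width: 0.0156
```

Run:
```python
from h import *
to((.6494,.0179,.210),1.5)
R=[]
for c in("top","scene"):
    p=env.read_camera(c)[:,:,::-1].copy();cv2.imwrite(f"pics/{c}_d.png",p)
    z=.218-.123+.087; x0,y0=.5,-.13
    r=rect(p,c,z,x0,y0);R.append(r);H,S,V=cv2.split(cv2.cvtColor(r,cv2.COLOR_BGR2HSV))
    print(c,blobs(((H<16)|(H>172))&(S>130)&(V>90),x0,y0,800))
    z=.0785;r=rect(p,c,z,x0,y0);R.append(r);H,S,V=cv2.split(cv2.cvtColor(r,cv2.COLOR_BGR2HSV))
    print(c,blobs((H>100)&(H<125)&(S>120)&(V>60),x0,y0,200))
cv2.imwrite("pics/d.png",np.vstack([np.hstack(R[:2]),np.hstack(R[2:])]))
```

```text
shift [-5.5 -2.7  5.9] in new axes [-5.5 -2.7  5.9] turn [ 0.0024 -0.0005 -0.0021] world d [ 0.9  2.7 -8. ] F [-0.2 -0.4 -4.1] W 0.01557812210420861
top [[0.7098, 0.0148, 0.0187, 0.0664, 3.5, 1027], [0.6805, -0.021, 0.05, 0.019, 90.0, 823], [0.646, -0.0266, 0.029, 0.0403, 2.2, 834]]
top []
scene [[0.6877, 0.0429, 0.0195, 0.0669, 2.7, 982], [0.7181, 0.0195, 0.0176, 0.1134, 2.0, 1362]]
scene [[0.6606, 0.0707, 0.0206, 0.016, 3.6, 225], [0.7895, 0.0385, 0.111, 0.019, 90.0, 1294]]
```

View pics/d.png

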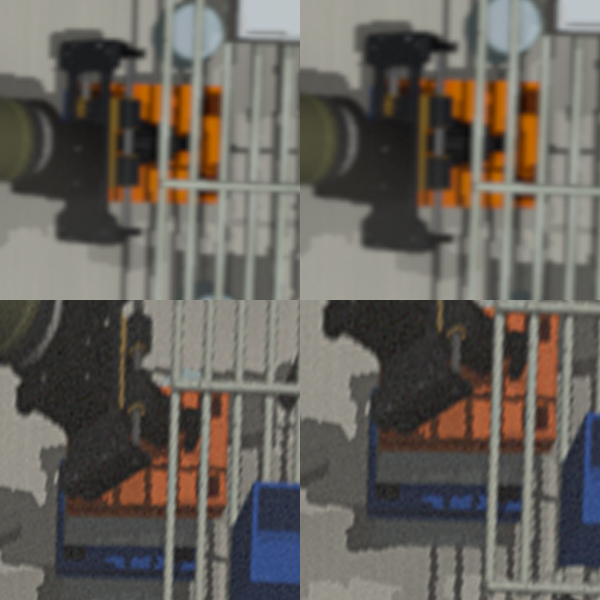

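The tub is now over the blue lid. In the scene view its far edge gives a centre x of about 0.648 and a yaw of 2°, with the shelf clear of the gripper. Next: correct 2.7 mm in y and lower it.

>>> send_rows([
  [0, 0.3, -1, 0.3, 0.001, 0, -0.001],
  [0, 0.3, -1.7, 0.3, 0.001, 0, -0.001],
  [0, -2, 0, 1.7, 0, 0, 0],
  [0, -2, 0, 1.8, 0, 0, 0],
  [0, -2, 0, 1.8, 0, 0, 0],
  [0, 0, 0, 0, 0, 0, 0],
  [0, 0, 0, 0, 0, 0, 0],
  [0, 0, 0, 0, 0, 0, 0],
])

```text
time_s: 11.9
tool_pos: [0.6642, 0.0184, 0.1986]
tool_rot: [180.0, -50.1, 1.5]
force: [-0.9, 0.8, -4.9]
grip_width: 0.0155
```

Run:
```python
from h import *
to((.6494,.0179,.195),1.5)
```

```text
shift [-12.3   0.1   9.6] in new axes [-12.3   0.1   9.7] turn [ 0.0003 -0.0015 -0.0001] world d [ -0.5  -0.1 -15.6] F [-0.9  0.8 -4.9] W 0.01546280027754101
```

>>> send_rows([
  [0, -1.4, 0, 1, 0, 0, 0],
  [0, -1.1, 0, 1, 0, 0, 0],
  [0, -1.1, 0, 1, 0, 0, 0],
  [0, -1.1, 0, 1, 0, 0, 0],
  [0, -1.1, 0, 1, 0, 0, 0],
  [0, -1.1, 0, 1, 0, 0, 0],
  [0, 0, 0, 0, 0, 0, 0],
  [0, 0, 0, 0, 0, 0, 0],
])

```text
time_s: 12.7
tool_pos: [0.6643, 0.0185, 0.1893]
tool_rot: [180.0, -50.1, 1.5]
force: [0.2, -0.5, -5.1]
grip_width: 0.0156
```

>>> send_rows([
  [0, -0.7, 0, 0.6, 0, 0, 0],
  [0, -0.7, 0, 0.6, 0, 0, 0],
  [0, 0, 0, 0, 0, 0, 0],
  [0, 0, 0, 0, 0, 0, 0],
])

```text
time_s: 13.1
tool_pos: [0.6643, 0.0196, 0.1875]
tool_rot: [180.0, -50.1, 1.6]
force: [-0.0, -0.4, -5.7]
grip_width: 0.0157
```

Run:
```python
from h import *
to((.6494,.0179,.195),1.5)
```

```text
shift [-3.9  1.3  2.4] in new axes [-3.8  1.3  2.4] turn [-0.0012 -0.0013  0.0012] world d [-0.6 -1.3 -4.5] F [-0.  -0.4 -5.7] W 0.015682897862536307
```

>>> send_rows([
  [0, -0.7, 0.6, 0.6, 0, 0, 0],
  [0, -0.7, 0, 0.6, 0, 0, 0],
  [0, 0, 0, 0, 0, 0, 0],
  [0, 0, 0, 0, 0, 0, 0],
])

```text
time_s: 13.5
tool_pos: [0.6644, 0.0181, 0.1857]
tool_rot: [180.0, -50.1, 1.5]
force: [1.1, -0.5, -5.5]
grip_width: 0.0154
```

>>> send_rows([
  [0, -0.7, 0, 0.6, 0, 0, 0],
  [0, -0.7, 0, 0.6, 0, 0, 0],
  [0, 0, 0, 0, 0, 0, 0],
  [0, 0, 0, 0, 0, 0, 0],
])

```text
time_s: 13.9
tool_pos: [0.6644, 0.018, 0.1839]
tool_rot: [180.0, -50.1, 1.5]
force: [0.1, 0.4, -4.7]
grip_width: 0.0157
```

Run:
```python
from h import *
to((.6494,.0179,.195),1.5)
```

```text
shift [-1.1 -0.3  0.1] in new axes [-1.1 -0.3  0.1] turn [ 0.     -0.0014  0.0001] world d [-0.7  0.3 -0.9] F [ 0.1  0.4 -4.7] W 0.015680362009441957
```

The soles are at about 73 mm, below the lid top (77 mm or more), with no side force. So the feet are in the recesses, and I'll go on down.

>>> send_rows([
  [0, -0.7, 0, 0.6, 0, 0, 0],
  [0, -0.7, 0, 0.6, 0, 0, 0],
  [0, 0, 0, 0, 0, 0, 0],
  [0, 0, 0, 0, 0, 0, 0],
])

```text
time_s: 14.3
tool_pos: [0.6646, 0.0181, 0.1824]
tool_rot: [180.0, -50.1, 1.5]
force: [1.1, 0.4, -4.3]
grip_width: 0.0154
```

>>> send_rows([
  [0, -0.7, 0, 0.6, 0, 0, 0],
  [0, -0.7, 0, 0.6, 0, 0, 0],
  [0, 0, 0, 0, 0, 0, 0],
  [0, 0, 0, 0, 0, 0, 0],
])

```text
time_s: 14.7
tool_pos: [0.6653, 0.0184, 0.1818]
tool_rot: [-180.0, -50.2, 1.5]
force: [-1.4, 0.9, 1.0]
grip_width: 0.0158
```

>>> send_rows([
  [0, -0.8, 0, 0.6, 0, 0, 0],
  [0, -0.8, 0, 0.6, 0, 0, 0],
  [0, 0, 0, 0, 0, 0, 0],
])

```text
time_s: 15.0
tool_pos: [0.6661, 0.0184, 0.1816]
tool_rot: [-180.0, -50.4, 1.5]
force: [-6.2, 0.5, 8.2]
grip_width: 0.0154
```

>>> send_rows([
  [0, -0.8, 0, 0.6, 0, 0, 0],
  [0, -0.8, 0, 0.6, 0, 0, 0],
  [0, 0, 0, 0, 0, 0, 0],
])

```text
time_s: 15.3
tool_pos: [0.6661, 0.0185, 0.18]
tool_rot: [-179.9, -50.4, 1.5]
force: [-6.4, 0.3, 8.7]
grip_width: 0.0155
```

>>> send_rows([
  [0, -1.2, 0, 0.1, 0, 0, 0],
  [0, -1.2, 0, 0.1, 0, 0, 0],
  [0, -0.8, 0, 0.6, 0, 0, 0],
  [0, 0, 0, 0, 0, 0, 0],
])

```text
time_s: 15.7
tool_pos: [0.6655, 0.0185, 0.1781]
tool_rot: [-179.9, -50.5, 1.5]
force: [-3.5, 1.0, 9.0]
grip_width: 0.0154
```

>>> send_rows([
  [0, -0.9, 0, 0.5, 0, 0, 0],
  [0, -0.9, 0, 0.5, 0, 0, 0],
  [0, 0, 0, 0, 0, 0, 0],
])

```text
time_s: 16.0
tool_pos: [0.6653, 0.0184, 0.1762]
tool_rot: [-179.9, -50.5, 1.5]
force: [-2.1, 0.8, 9.5]
grip_width: 0.0159
```

>>> send_rows([
  [0, -0.9, 0, 0.5, 0, 0, 0],
  [0, -0.9, 0, 0.5, 0, 0, 0],
  [0, 0, 0, 0, 0, 0, 0],
])

```text
time_s: 16.3
tool_pos: [0.6653, 0.0185, 0.1749]
tool_rot: [-179.9, -50.6, 1.4]
force: [-2.9, 1.0, 11.0]
grip_width: 0.0158
```

>>> send_rows([
  [0, -0.9, 0, 0.5, 0, 0, 0],
  [0, 0, 0, 0, 0, 0, 0],
])

```text
time_s: 16.5
tool_pos: [0.6655, 0.0186, 0.1749]
tool_rot: [-179.8, -50.7, 1.4]
force: [-7.7, 2.1, 16.1]
grip_width: 0.0158
```

The depth has stopped at 7 mm below first contact while the force is rising, so the lid is at its stop. One slightly firmer press, then I'll back off to zero force.

>>> send_rows([
  [0, -1.4, 0, 0, 0, 0, 0],
  [0, 0, 0, 0, 0, 0, 0],
  [0, 0, 0, 0, 0, 0, 0],
])

```text
time_s: 16.8
tool_pos: [0.6654, 0.0185, 0.1749]
tool_rot: [-179.8, -50.7, 1.4]
force: [-3.7, 1.4, 14.9]
grip_width: 0.0159
```

>>> send_rows([
  [0, 1, 0, -0.4, 0, 0, 0],
  [0, 1, 0, -0.4, 0, 0, 0],
  [0, 0.7, 0, -0.3, 0, 0, 0],
  [0, 0, 0, 0, 0, 0, 0],
])

```text
time_s: 17.2
tool_pos: [0.665, 0.0187, 0.175]
tool_rot: [-179.8, -50.5, 1.4]
force: [4.0, 0.6, 6.6]
grip_width: 0.0159
```

>>> send_rows([
  [0, 1.1, 0, 0, 0, 0, 0],
  [0, 0, 0, 0, 0, 0, 0],
  [0, 0, 0, 0, 0, 0, 0],
])

```text
time_s: 17.5
tool_pos: [0.6651, 0.0186, 0.1749]
tool_rot: [-179.8, -50.4, 1.4]
force: [0.8, 0.9, 6.9]
grip_width: 0.0152
```

>>> send_rows([
  [0, 0.6, 0, -0.4, 0, 0, 0],
  [0, 0.4, 0, -0.3, 0, 0, 0],
  [0, 0, 0, 0, 0, 0, 0],
])

```text
time_s: 17.8
tool_pos: [0.6646, 0.0187, 0.1751]
tool_rot: [-179.9, -50.4, 1.5]
force: [5.0, 1.3, 6.4]
grip_width: 0.0159
```

>>> send_rows([
  [20, 0, 0, 0, 0, 0, 0],
  [30, 0, 0, 0, 0, 0, 0],
  [50, 0, 0, 0, 0, 0, 0],
  [60, 0, 0, 0, 0, 0, 0],
  [60, 0, 0, 0, 0, 0, 0],
  [60, 0, 0, 0, 0, 0, 0],
  [60, 0, 0, 0, 0, 0, 0],
  [60, 0, 0, 0, 0, 0, 0],
])

```text
time_s: 18.6
tool_pos: [0.6625, 0.0178, 0.1719]
tool_rot: [180.0, -50.0, 1.5]
force: [0.6, -0.1, 0.7]
grip_width: 0.0588
```

>>> send_rows([
  [60, 0, 0, -4, 0, 0, 0],
  [60, 0, 0, -8, 0, 0, 0],
  [60, 0, 0, -15, 0, 0, 0],
  [60, 0, 0, -20, 0, 0, 0],
  [60, 0, 0, -20, 0, 0, 0],
  [60, 0, 0, -20, 0, 0, 0],
  [60, 0, 0, -20, 0, 0, 0],
  [60, 0, 0, -20, 0, 0, 0],
  [60, 0, 0, -20, 0, 0, 0],
  [60, 0, 0, -20, 0, 0, 0],
  [60, 0, 0, -10, 0, 0, 0],
  [60, 0, 0, 0, 0, 0, 0],
])

```text
time_s: 19.8
tool_pos: [0.6058, 0.0141, 0.243]
tool_rot: [-179.9, -48.9, 1.4]
force: [0.1, 0.6, 0.6]
grip_width: 0.06
```

Run:
```python
from h import *
R=[]
for c in("scene","top"):
    p=env.read_camera(c)[:,:,::-1].copy();cv2.imwrite(f"pics/{c}_e.png",p)
    x0,y0=.5,-.13
    for z in (.151,.072):
        r=rect(p,c,z,x0,y0);H,S,V=cv2.split(cv2.cvtColor(r,cv2.COLOR_BGR2HSV))
        m=((H<16)|(H>172))&(S>130)&(V>90) if z>.1 else (H>100)&(H<125)&(S>120)&(V>40)
        print(c,z,blobs(m,x0,y0,500))
a=cv2.imread("pics/scene_e.png")[170:330,150:370]
cv2.imwrite("pics/e.png",cv2.resize(a,None,fx=3.5,fy=3.5,interpolation=cv2.INTER_CUBIC))
for q in("tumbler_a","spoon"):
    print(q,[(round(r['confidence'],2),list(map(int,r['rect']))) for r in env.regions_of("scene",q)])
```

```text
scene 0.151 [[0.6928, 0.045, 0.0181, 0.0689, 3.0, 881], [0.6215, 0.0324, 0.1018, 0.0916, 1.2, 6367], [0.7226, 0.0199, 0.0117, 0.1202, 1.9, 1034], [0.6454, -0.03, 0.0593, 0.0232, 1.8, 983]]
scene 0.072 [[0.791, 0.0345, 0.111, 0.016, 90.0, 1161]]
top 0.151 [[0.715, 0.0039, 0.0195, 0.0903, 2.0, 1389], [0.6857, -0.0186, 0.0183, 0.0512, 1.9, 834], [0.6194, 0.0148, 0.0874, 0.1201, 1.7, 6133]]
top 0.072 []
tumbler_a [(0.94, [205, 279, 231, 315]), (0.4, [246, 202, 262, 206])]
spoon [(0.58, [300, 249, 359, 285]), (0.24, [233, 230, 291, 273])]
```

View pics/e.png

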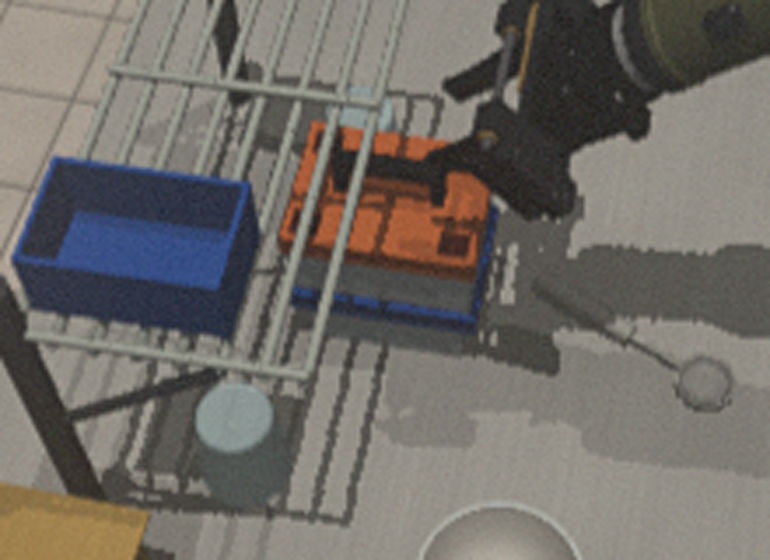

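The orange tub sits squarely on the blue lid (around 390,220 in the crop), level. The spoon, both tumblers and the bowl are where they were. I'll back off a bit more, do a final check and hand in.

>>> send_rows([
  [60, 0, 0, -15, 0, 0, 0],
  [60, 0, 0, -15, 0, 0, 0],
  [60, 0, 0, -15, 0, 0, 0],
  [60, 0, 0, -15, 0, 0, 0],
  [60, 0, 0, -15, 0, 0, 0],
  [60, 0, 0, -15, 0, 0, 0],
  [60, 0, 0, 0, 0, 0, 0],
  [60, 0, 0, 0, 0, 0, 0],
  [60, 0, 0, 0, 0, 0, 0],
])

```text
time_s: 20.9
tool_pos: [0.6133, 0.0138, 0.2706]
tool_rot: [-179.9, -47.2, 1.4]
force: [-0.1, -0.2, -0.7]
grip_width: 0.0604
```

Run:
```python
from h import *
x0,y0=.5,-.13
for c in("scene","top"):
    p=env.read_camera(c)[:,:,::-1].copy()
    r=rect(p,c,.151,x0,y0);H,S,V=cv2.split(cv2.cvtColor(r,cv2.COLOR_BGR2HSV))
    m=(((H<16)|(H>172))&(S>130)&(V>90)).astype('uint8')
    m=cv2.morphologyEx(m,cv2.MORPH_CLOSE,np.ones((21,21)))
    print(c,blobs(m,x0,y0,500))
print(env.get_obs()['tool_pos'],env.get_obs()['force'])
print(env.sign_off())
```

```text
scene [[0.6507, 0.018, 0.1558, 0.1214, 1.8, 16838]]
top [[0.648, 0.0151, 0.1527, 0.1211, 2.0, 16150]]
[0.61330838 0.01375114 0.27061961] [ 0.21411903  0.12026954 -0.93928743]
the job is handed in; nothing more can be done
None
```

The orange-lidded tub now stands on the blue-lidded tub under the shelf, and I handed the job in at about 21 s. I gripped it by its bar with the tool tilted 50° to clear the shelf edge.

**Last checks**
- **Feet:** they went into the recesses with no side force. The soles ended at about 64 mm above the bench, where they should be with the lid fully down.
- **Lid:** it went down about 7 mm after first contact, then stopped while the downward force on the tub rose to about 21 N including its weight. The lid joint was not read directly.
- **Position and yaw:** the orange lid's centre measured (0.651, 0.018) in the scene camera and (0.648, 0.015) in the top camera, with a yaw of 1.8–2.0°. The blue lid had measured about (0.648, 0.018) at 1.5°. I compared with the blue lid, not the lower tub itself, so the offset between the two tubs was not measured.
- **Surroundings:** no bump showed in the force readings. In the last picture the spoon, tumblers and bowl looked unmoved. I did not re-check the jar or the bottle, and I never located the bottle in a picture.
- **Gripper:** it was open and touching nothing, with forces under 1 N.

**What disagreed**
- **Cut moves:** joint limits cut several moves short. One left the tub about 9 cm short sideways and about 2 cm low, and I corrected it before going in over the lid. The final retreat moved only about 3 cm of the planned 9, but the gripper was already clear.
- **Cameras:** the two cameras differed by 2–3 mm throughout, so I placed the tub by differences taken within one camera.

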